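Clear plywood offcuts with a scoop

TASK

Two plywood offcuts lie on the green cutting mat in front of the aluminium scoop, which already holds a third. Sweep the two along the mat onto the scoop through its open edge without picking them up, lift the scoop by its wooden handle with all three aboard, tip them out over the open edge into the wooden scrap box, and put the empty scoop down flat on the cutting mat again. Leave the glue bottle, the awl and the tape roll where they are.

Things in the scene. Friction and masses are not known exactly. Their poses are not given: they have to be found in the camera images.
- mat: Green cutting mat with a yellow grid, fixed flat on the table, 380 (its x) x 480 (its y) x 3 mm thick. Origin: centre of its underside, on the table top; z up. Its upper face is 3 mm above the table.
- scoop: Loose flat aluminium scoop, 155 (its x) x 190 mm (its y), 0.42 kg, flat on the mat. Origin: underside of the floor, mid-width; x points out of the open edge, z up. Floor 3 mm thick from x = -75 to +55 mm, then a ramp. Lips 35 mm high, 3 mm thick: back at x = -75 mm, sides at y = +/-93.5 mm, x up to +60 mm. Friction on the mat about 0.6: it stays put when offcuts are swept up its ramp.
- scoop_lip (a point): Middle of the scoop's open edge: at (80, 0, 0) mm in the scoop's frame, same axes. From here a ramp rises from the mat to the 3 mm floor over 25 mm.
- scoop_grip (a point): Point to grip on the scoop's wooden handle bar: at (-30, 0, 95) mm in the scoop's frame, near the balance point, same axes. The bar runs along the scoop's x from -75 to +5 mm, over the floor, 18 mm wide (y) and 18 mm tall (z 86 to 104 mm), carried by a post on the back lip, free below from x = -67 mm forward. Pinch it along the scoop's y.
- strip: Loose plywood offcut, a straight strip 28 (its x) x 100 (its y) x 22 mm tall, about 50 g, lying crosswise at the back of the scoop from the start. Origin: centre of its underside. Like all three offcuts it is sanded: friction about 0.4 (0.32 to 0.48), so it slides on a slope of more than about 26 degrees.
- block: Loose plywood offcut, a rectangular block 50 (its x) x 70 (its y) x 22 mm tall, about 60 g, lying flat on the mat before the scoop's open edge. Origin: centre of its underside; its x is roughly along the scoop's x (within 0.35 rad).
- ell: Loose plywood offcut, L-shaped, 60 (its x) x 70 (its y) x 22 mm tall, about 55 g, flat on the mat beside the block. Origin: underside, centre of that outline; its x is along the scoop's x within 0.35 rad. One arm fills x = +2 to +30 mm over all 70 mm; its straight face at x = +30 looks away from the scoop. The other arm, x = -30 to +2, y = +7 to +35 mm, points to the scoop.
- box: Open wooden scrap box, fixed on the table, 250 (its x) x 210 (its y) x 80 mm tall outside, walls and floor 8 mm thick. Origin: centre of its underside. Stands on the +y side of the mat.
- glue: White glue bottle with an orange cap, 60 mm in diameter, 150 mm tall, standing loose beyond the mat. Origin: centre of its underside. Leave it.
- awl: Awl with a blue handle, 160 mm long, lying loose on the table beyond the mat, length along its x. Leave it.
- tape: Roll of tape, 96 mm in diameter, 24 mm tall, lying loose on the table beyond the mat. Origin: centre of its underside. Leave it.
Mind the look-alikes: they are no part of the job. Leave any purple look-alike of the ell alone. Leave any orange look-alike of the block alone.

How it is judged:
By the outcome, as a careful person would: the job done as asked, in the order asked, and still so for the second after the job is handed in, with the robot touching nothing.
It also fails if it takes over 66 s, if anything falls off the work surface, if the arm or the gripper's body presses on something with over 40 N, if the wrist force passes 120 N, or if a joint passes its speed limit or range.

ROBOT

A 6-joint arm with a two-finger parallel gripper is mounted at the origin on the work surface. World frame = base frame: x ahead of the robot, y to its left, z up, the work surface at z = 0. Lengths are in m, angles in rad, forces in N, time in s.
With the tool pointing down it reaches from about 0.25 to 0.725 m from the base axis. Payload 4 kg.
Tool frame: the origin (TCP) lies midway between the tips of the shut fingers; the grasp point (between the pads) lies 19 mm behind it (bot.grasp_offset is the distance from the TCP to the grasp point, in m); z points along the fingers, y is the direction in which the jaws open and shut (so a half turn about z gives the same grasp; the last joint's range is limited). The gripper opens to 85 mm and grips with 20 to 120 N. Pads are 22 mm wide; open, the fingers measure 114 mm over their backs; the gripper's body (76 mm by 85 mm) begins 54 mm behind the grasp point. The pads swing forward as they close: fully open they stand 13 mm farther back than shut.
Start: joints at [1.238, 0.241, 0.005, 1.335, 0, 1.571], TCP at [0.163, 0.473, 0.231] pointing down, gripper open.
Joint ranges: [-2.72, 2.72], [-1.05, 1.87], [-1.09, 1.28], [-1.99, 2.15], [-1.42, 1.44], [-3.14, 3.14]. Speed limits (rad/s): [2.79, 2.79, 3.14, 3.14, 3.14, 3.14].

INTERFACE

Orientations are given as a unit quaternion [x, y, z, w].
In Python, from workcell import sensors, optics, bot gives the robot as it stands.
- The arm moves only by the tool apply_moves, never from a script. Its argument "plan" is one flat list of numbers, 6 for each row, row after row: the shift along the tool's x, y, z in m, then the turn, a rotation vector about the tool's x, y, z in rad. In form: [tx, ty, tz, ax, ay, az, tx, ty, tz, ax, ay, az, ...]. A call has 1 to 12 rows; each row is the pose to reach, as a shift and turn from the pose commanded when the call began, along the tool's axes at that moment; what a row does not reach only later rows make up. A row lasts 1/12 s, in which the tool goes at most 41.7 mm and 7.16 degrees, less where a joint would pass 70% of its speed; a pose out of reach is approached as far as the arm can. A call with a gripper value outside its range is refused whole. "grip" is the finger opening in m, from 0 to 0.0854, set as the call begins (left out, the last holds). The fingers move at their own pace and stop on an object; the grip force is fixed at half the most. Time passes only in rows, so rows that repeat a pose let the fingers close. It gives the time, the measured TCP pose, the force and the opening at its end, in the units of the state.
- sensors.get_obs(): the state, without advancing time (a new reading comes with each control period).
- optics.camera(name): name is "scene" or "top"; returns a dict with "pixels" (384x512x3 uint8, red, green, blue), "fx", "fy", "cx", "cy" (pixels), "pose" (4x4, takes a point from camera to world coordinates). Camera axes: x right, y up, looking along -z (the intrinsics and any distortion apply to the point x, -y, -z); pixel columns grow to the right and rows downward; lengths in m; the calibration is good to about 2 mm. A picture is of the moment at which its call begins. There is no depth.
- bot.job_done(): hands the job in, once; it reports no verdict.
The state is a dict: "clock": time; "joint_pos": joint angles; "joint_vel": joint speeds; "tau": joint torques, N m; "eef_pos": TCP position; "tool_rot": TCP orientation; "ft_force": force on the tool from outside, world axes, zero at the start; "ft_torque": the same for the moment, N m; "grip_width": finger opening in m.
Only numpy, scipy, OpenCV 4.12 (cv2) and the standard library are available. Lean on these libraries where they do the work, as an engineer would, in place of code of your own. Each camera call takes 0.05 s, during which the arm holds its last target.

## Working session

There is one attempt and no reset: what is moved stays moved. The work goes in short steps, Python scripts to look and compute and a tool call to move; the robot and the scene stay as the last step left them, time stands still between calls to the robot, and variables do not carry over. Pictures are saved under pics/ and viewed, and the job is handed in when it is done.

Besides the shell and the picture viewer there is one more tool, called after "Request:" as name(argument=value, ...), one argument or row to a line, values as JSON. apply_moves: Moves the arm, as the interface text tells. Its arguments: {"type":"object","properties":{"plan":{"type":"array","items":{"type":"number"}},"grip":{"type":"number"}},"required":["plan"]}

```bash
mkdir -p pics; ls; python3 - <<'E'
from workcell import sensors, optics, bot
import cv2,numpy as np
o=sensors.get_obs(); print(o)
for n in("scene","top"):
    c=optics.camera(n); cv2.imwrite(f"pics/{n}0.png",c["pixels"][...,::-1]); np.savez(f"{n}0.npz",**c)
    print(n,{k:c[k] for k in c if k!="pixels"})
E
```

```text
pics
{'clock': 0.0, 'joint_pos': array([1.23803111e+00, 2.41410295e-01, 3.69568999e-03, 1.33520484e+00,
       7.92971267e-06, 1.57084876e+00]), 'joint_vel': array([-1.68885227e-05,  4.42190705e-04, -1.33269666e-03,  3.64476167e-04,
       -8.33220683e-04, -3.47057650e-04]), 'tau': array([-1.83311764e-03, -3.72320473e+01,  2.52406830e+01,  1.70802284e-02,
       -3.50825949e-04, -4.99912559e-06]), 'eef_pos': array([0.16311484, 0.47195935, 0.23040342]), 'tool_rot': array([ 1.65641769e-01,  9.86185417e-01, -1.04624825e-03, -1.79693998e-04]), 'ft_force': array([-0.22327432, -0.83976095, -0.54686064]), 'ft_torque': array([-0.02576179,  0.06853594, -0.03628716]), 'grip_width': 0.0854323583622712}
scene {'fx': 348.1404965544274, 'fy': 348.1404965544274, 'cx': 262.8480188004775, 'cy': 191.21850986928987, 'pose': array([[ 0.19175773, -0.83766735,  0.51141215,  1.05112802],
       [ 0.98132806,  0.15569729, -0.11293182, -0.2041601 ],
       [ 0.01497381,  0.52351864,  0.85188263,  0.95007664],
       [ 0.        ,  0.        ,  0.        ,  1.        ]])}
top {'fx': 380.5267635699094, 'fy': 380.5267635699094, 'cx': 257.3689721962775, 'cy': 190.78092912654034, 'pose': array([[-0.00335112,  0.99462876, -0.10345236,  0.47082841],
       [-0.99999089, -0.00305959,  0.00297665, -0.07729482],
       [ 0.00264414,  0.10346139,  0.99462996,  0.96305699],
       [ 0.        ,  0.        ,  0.        ,  1.        ]])}
```

View pics/scene0.png

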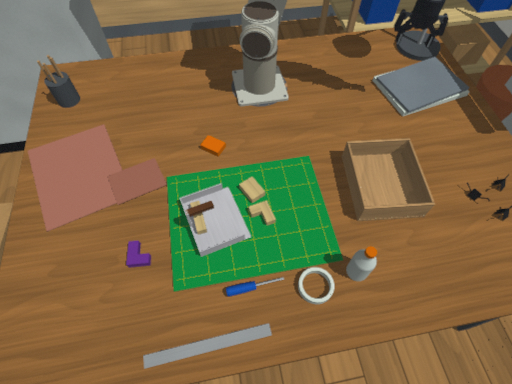

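View pics/top0.png

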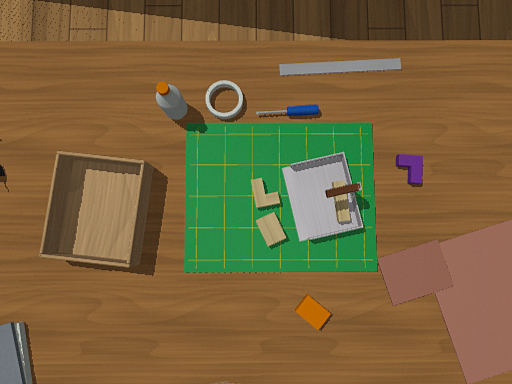

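Scene view: the scoop is near (215,218), its strip near (200,218), the block at (252,189) and the ell at (263,212). The box is at (387,178). The purple ell look-alike is at (138,255) and the orange block look-alike at (212,145). In the top view the block is at (271,229), the ell at (265,194), the scoop at (323,197) and the box at (97,210). Next I'll measure and enlarge.

```bash
cat > h.py <<'E'
import numpy as np, cv2
def load(n): return dict(np.load(n))
def ray(c,uv):
    uv=np.atleast_2d(np.asarray(uv,float)); d=np.c_[(uv[:,0]-c["cx"])/c["fx"],-(uv[:,1]-c["cy"])/c["fy"],-np.ones(len(uv))]
    return c["pose"][:3,3], d@c["pose"][:3,:3].T
def onz(c,uv,z):
    o,d=ray(c,uv); return o+d*((z-o[2])/d[:,2])[:,None]
def proj(c,P):
    P=np.atleast_2d(P); q=(P-c["pose"][:3,3])@c["pose"][:3,:3]
    return np.c_[c["cx"]+c["fx"]*q[:,0]/-q[:,2], c["cy"]-c["fy"]*q[:,1]/-q[:,2]]
E
python3 - <<'E'
from h import *
for n,(x0,y0,w,h) in dict(top=(180,115,205,165),scene=(160,150,185,140)).items():
    c=load(n+"0.npz"); im=c["pixels"][...,::-1]
    cv2.imwrite(f"pics/{n}_crop.png",cv2.resize(im[y0:y0+h,x0:x0+w],None,fx=3.6,fy=3.6,interpolation=cv2.INTER_CUBIC))
    hsv=cv2.cvtColor(np.ascontiguousarray(im),cv2.COLOR_BGR2HSV)
    g=cv2.inRange(hsv,(45,120,40),(85,255,255)); g=cv2.morphologyEx(g,cv2.MORPH_CLOSE,np.ones((5,5)))
    ct=max(cv2.findContours(g,cv2.RETR_EXTERNAL,cv2.CHAIN_APPROX_NONE)[0],key=cv2.contourArea)
    hull=cv2.convexHull(ct); ap=cv2.approxPolyDP(hull,8,True)[:,0]
    print(n,ap.tolist()); P=onz(c,ap,0.003); print(P.round(4), np.linalg.norm(P-np.roll(P,-1,0),axis=1).round(3), P.mean(0))
    print(proj(c,[[0.163,0.472,0.23],[0,0,0]]))
E
```

```text
top [[371, 123], [376, 271], [184, 271], [187, 123]]
[[ 0.746  -0.3747  0.003 ]
 [ 0.3694 -0.3742  0.003 ]
 [ 0.3712  0.1025  0.003 ]
 [ 0.7473  0.101   0.003 ]] [0.377 0.477 0.376 0.476] [ 0.55847629 -0.13633173  0.003     ]
[[-43.59786663 400.67062266]
 [224.60459667 428.6450506 ]]
scene [[309, 157], [342, 259], [174, 290], [167, 177]]
[[ 0.377   0.1023  0.003 ]
 [ 0.7475  0.1005  0.003 ]
 [ 0.7468 -0.3755  0.003 ]
 [ 0.3721 -0.3754  0.003 ]] [0.37  0.476 0.375 0.478] [ 0.56084661 -0.13703046  0.003     ]
[[409.66821089  47.49894378]
 [258.9243224   85.78297302]]
```

View pics/top_crop.png

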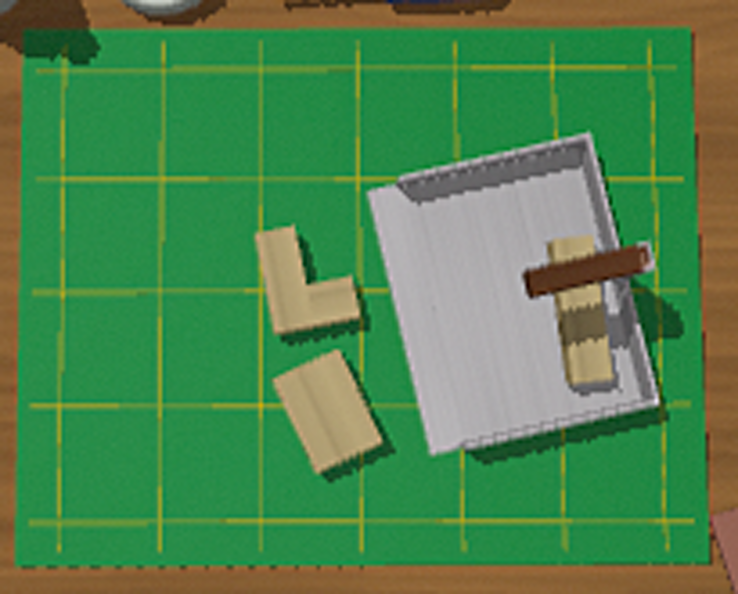

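View pics/scene_crop.png

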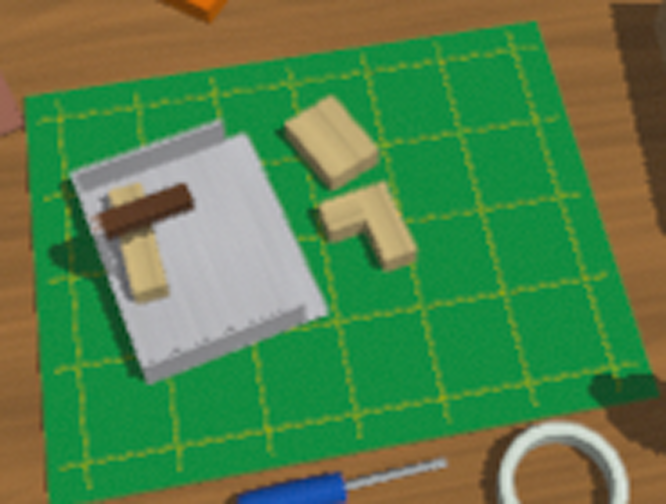

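The crops show the block (top crop (328,412)) and the ell ((300,285)) beside it in natural plywood, before the scoop's open edge from (368,188) to (432,455). The purple and orange look-alikes are off the mat, so these two are the targets. Measuring now.

```bash
python3 - <<'E'
from h import *
t=load("top0.npz"); s=load("scene0.npz")
T=lambda p:np.array(p)/3.6+[180,115]; S=lambda p:np.array(p)/3.6+[160,150]
tp=lambda p,z:onz(t,T(p)[None],z)[0,:2]; sp=lambda p,z:onz(s,S(p)[None],z)[0,:2]
a,b=tp((368,188),.003),tp((432,455),.003); print("lip top",a,b,np.linalg.norm(a-b))
a2,b2=sp((328,318),.003),sp((246,133),.003); print("lip scene",a2,b2,np.linalg.norm(a2-b2))
c,d=tp((590,133),.038),tp((660,403),.038); print("back",c,d,np.linalg.norm(c-d))
c2,d2=sp((147,372),.038),sp((70,176),.038); print("back scene",c2,d2,np.linalg.norm(c2-d2))
for A,B,C,D in((a,b,c,d),(a2,b2,c2,d2)):
    x=(A+B)/2-(C+D)/2; print("len",np.linalg.norm(x),"yaw",np.arctan2(x[1],x[0]),"yaw from lip",np.arctan2(*(( (A-B)*[1,-1])[[0,1]]) ), "lip mid",(A+B)/2,"org",(A+B)/2-0.08*x/np.linalg.norm(x))
# handle ends at z=.104 top
print("handle", tp((525,285),.104),tp((648,255),.104)); print("handle sc", sp((188,190),.104),sp((103,220),.104))
# offcuts
for n,c in(("top",t),("scene",s)):
    hsv=cv2.cvtColor(np.ascontiguousarray(c["pixels"]),cv2.COLOR_RGB2HSV)
    m=cv2.inRange(hsv,(12,50,140),(28,200,255)); 
    for ct in cv2.findContours(m,cv2.RETR_EXTERNAL,cv2.CHAIN_APPROX_NONE)[0]:
        A=cv2.contourArea(ct)
        x,y,w,h=cv2.boundingRect(ct)
        if 60<A<1500 and (180<x<380 if n=="top" else 160<x<330) and 120<y<280:
            ap=cv2.approxPolyDP(ct,2.2,True)[:,0]; P=onz(c,ap,.025)[:,:2]
            r=cv2.minAreaRect(onz(c,ct[:,0].astype(float),.025)[:,:2].astype(np.float32)*1000)
            print(n,A,(x,y,w,h),ap.tolist(),P.round(3).tolist(),"rect",r)
E
```

```text
lip top [ 0.63097046 -0.14383283] [ 0.44301676 -0.18643435] 0.1927212541828139
lip scene [ 0.63616958 -0.14386512] [ 0.44649142 -0.18453027] 0.19398829083770183
back [ 0.66290199 -0.29425083] [ 0.47819608 -0.33640993] 0.18945623744262913
back scene [ 0.67000589 -0.29041952] [ 0.48421737 -0.33628335] 0.19136579784561808
len 0.15389945788634038 yaw 1.7905966373506517 yaw from lip 1.7936899155783281 lip mid [ 0.53699361 -0.16513359] org [ 0.55443639 -0.24320887]
len 0.15338555512226051 yaw 1.8062413438839253 yaw from lip 1.781989606019932 lip mid [ 0.5413305  -0.16419769] org [ 0.55999256 -0.24199054]
handle [ 0.55197921 -0.23516619] [ 0.57077533 -0.31333172]
handle sc [ 0.55453205 -0.23808333] [ 0.56886968 -0.304755  ]
top 326.0 (237, 271, 144, 12) [[380, 272], [275, 272], [283, 275], [277, 277], [301, 278], [302, 281], [237, 281], [294, 282], [306, 278], [336, 279], [319, 277], [317, 274]] [[0.369, -0.377], [0.37, -0.122], [0.363, -0.142], [0.358, -0.127], [0.356, -0.185], [0.349, -0.187], [0.349, -0.03], [0.346, -0.168], [0.356, -0.197], [0.353, -0.27], [0.358, -0.229], [0.365, -0.22
[... 3083 characters left out ...]
2, 0.154], [0.639, 0.156], [0.611, 0.136], [0.537, 0.147]] rect ((601.1947021484375, 208.44342041015625), (220.90757751464844, 142.62539672851562), 89.43912506103516)
scene 290.0 (240, 177, 25, 24) [[251, 177], [240, 185], [255, 200], [264, 192]] [[0.436, -0.109], [0.46, -0.148], [0.522, -0.111], [0.499, -0.079]] rect ((480.27264404296875, -112.45785522460938), (76.94528198242188, 48.3558464050293), 25.773052215576172)
scene 105.5 (313, 163, 20, 9) [[313, 164], [319, 170], [316, 171], [332, 168], [331, 164]] [[0.423, 0.101], [0.45, 0.113], [0.452, 0.103], [0.45, 0.158], [0.434, 0.159]] rect ((440.1239929199219, 128.18353271484375), (61.155452728271484, 32.059322357177734), 79.57138061523438)
```

```bash
python3 - <<'E'
from h import *
from workcell import bot
print([a for a in dir(bot) if a[0]!='_'], bot.grasp_offset)
t=load("top0.npz"); s=load("scene0.npz")
cv2.imwrite("pics/box.png",np.hstack([cv2.resize(t["pixels"][145:275,35:160,::-1],None,fx=3,fy=3,interpolation=cv2.INTER_CUBIC),cv2.resize(s["pixels"][130:260,330:455,::-1],None,fx=3,fy=3,interpolation=cv2.INTER_CUBIC)]))
# strip in scene top face
E
```

```text
['Unreachable', 'grasp_offset', 'job_done'] 0.0187
```

View pics/box.png

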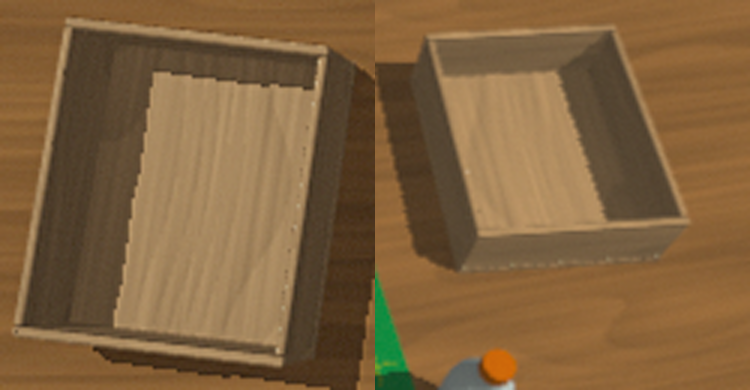

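```bash
python3 - <<'E'
from h import *
t=load("top0.npz"); s=load("scene0.npz")
for c,off,pts in((t,(35,145),[(67,20),(327,46),(283,365),(14,332)]),(s,(330,130),[(53,38),(238,28),(313,220),(103,232)])):
    P=onz(c,np.array(pts)/3+off,.08)[:,:2]; e=np.roll(P,-1,0)-P
    print(P.round(3).tolist(),np.linalg.norm(e,axis=1).round(3),np.degrees(np.arctan2(e[:,1],e[:,0])).round(1),P.mean(0).round(4))
# tool-frame targets
from scipy.spatial.transform import Rotation as R
r=R.from_quat([0.1656,0.9862,-0.001,-0.0002]).as_matrix(); print(r.round(3))
E
```

```text
[[0.657, 0.391], [0.635, 0.186], [0.389, 0.213], [0.415, 0.419]] [0.206 0.248 0.207 0.243] [-95.9 173.8  82.9  -6.6] [0.5241 0.3023]
[[0.398, 0.215], [0.421, 0.418], [0.66, 0.392], [0.635, 0.187]] [0.204 0.24  0.206 0.238] [ 83.6  -6.3 -96.9 173.2] [0.5288 0.303 ]
[[-0.945  0.327 -0.001]
 [ 0.327  0.945 -0.002]
 [ 0.    -0.002 -1.   ]]
```

```bash
cat > mv.py <<'E'
import sys,json,numpy as np
from scipy.spatial.transform import Rotation as R
from workcell import sensors
np.set_printoptions(suppress=True,precision=4)
def Rt(yaw,tilt=0):
    """tool x horizontal at 'yaw' (scoop x dir), z down, then tipped by tilt about scoop y (open edge down)"""
    c,s=np.cos(yaw),np.sin(yaw)
    X=np.array([c,s,0]);Z=np.array([0,0,-1.]);Y=np.cross(Z,X)
    M=np.c_[X,Y,Z]; ys=np.array([-s,c,0])
    return R.from_rotvec(ys*tilt).as_matrix()@M
def rel(p,M,o=None):
    o=o or sensors.get_obs(); M0=R.from_quat(o["tool_rot"]).as_matrix()
    return np.r_[M0.T@(np.array(p)-o["eef_pos"]), R.from_matrix(M0.T@M).as_rotvec()]
def st():
    o=sensors.get_obs(); M=R.from_quat(o["tool_rot"]).as_matrix()
    print("t",o["clock"],"p",o["eef_pos"],"xyaw",np.arctan2(M[1,0],M[0,0]),"z",M[:,2],"F",o["ft_force"],"g",o["grip_width"],"q",o["joint_pos"])
    json.dump([o["joint_pos"].tolist(),o["eef_pos"].tolist(),o["tool_rot"].tolist()],open("log.jsonl","a")); open("log.jsonl","a").write("\n")
    return o
E
python3 - <<'E'
from mv import *
st(); print(rel([.4506,-.0566,.12],Rt(2.0)))
E
```

```text
t 0.1 p [0.1632 0.472  0.2305] xyaw 2.8087886412541176 z [-0.0006 -0.0018 -1.    ] F [-0.7008  0.5669 -0.0093] g 0.08553941338378888 q [1.238  0.2414 0.0039 1.3352 0.     1.5708]
[-0.4444 -0.4055  0.1113 -0.0018  0.0008  0.8088]
```

Request:
apply_moves(
  plan=[-0.444, -0.405, 0.05, -0.002, 0.001, 0.809, -0.444, -0.405, 0.05, -0.002, 0.001, 0.809, -0.444, -0.405, 0.05, -0.002, 0.001, 0.809, -0.444, -0.405, 0.05, -0.002, 0.001, 0.809, -0.444, -0.405, 0.05, -0.002, 0.001, 0.809, -0.444, -0.405, 0.05, -0.002, 0.001, 0.809, -0.444, -0.405, 0.05, -0.002, 0.001, 0.809, -0.444, -0.405, 0.05, -0.002, 0.001, 0.809, -0.444, -0.405, 0.05, -0.002, 0.001, 0.809, -0.444, -0.405, 0.05, -0.002, 0.001, 0.809, -0.444, -0.405, 0.05, -0.002, 0.001, 0.809, -0.444, -0.405, 0.05, -0.002, 0.001, 0.809],
  grip=0.03,
)

```text
clock: 1.1
eef_pos: [0.4018, 0.0328, 0.1896]
tool_rot: [0.541, 0.841, 0.001, -0.0]
ft_force: [1.1, 1.4, 0.3]
grip_width: 0.0299
```

Request:
apply_moves(
  plan=[0, 0, 0, 0, 0, 0, 0, 0, 0, 0, 0, 0],
)

```text
clock: 1.27
eef_pos: [0.4017, 0.0328, 0.1892]
tool_rot: [0.543, 0.84, 0.001, -0.001]
ft_force: [0.5, 0.2, -0.3]
grip_width: 0.0302
```

```bash
python3 - <<'E'
from mv import *
st(); print(rel([.4506,-.0566,.011],Rt(2.0)))
E
```

```text
t 1.2667 p [0.4017 0.0328 0.1892] xyaw 1.9937385710319449 z [-0.0011  0.0022 -1.    ] F [ 0.5217  0.2    -0.2798] g 0.030246781865094455 q [ 0.0799  0.0755 -0.3065  1.1897  0.0023  1.2277]
[-0.1021  0.0079  0.178  -0.0001 -0.0025 -0.0063]
```

Request:
apply_moves(
  plan=[-0.102, 0.008, 0.15, 0, -0.002, -0.006, -0.102, 0.008, 0.15, 0, -0.002, -0.006, -0.102, 0.008, 0.15, 0, -0.002, -0.006, -0.102, 0.008, 0.15, 0, -0.002, -0.006, -0.102, 0.008, 0.15, 0, -0.002, -0.006, -0.102, 0.008, 0.165, 0, -0.002, -0.006, -0.102, 0.008, 0.178, 0, -0.002, -0.006, -0.102, 0.008, 0.178, 0, -0.002, -0.006],
)

```text
clock: 1.93
eef_pos: [0.4487, -0.0522, 0.0093]
tool_rot: [0.537, 0.844, -0.001, -0.002]
ft_force: [-0.5, 0.8, -0.6]
grip_width: 0.0303
```

```bash
python3 - <<'E'
from mv import *; from h import *
from workcell import optics
st()
for n in("scene","top"):
    c=optics.camera(n); np.savez(n+"1.npz",**c)
    x,y,w,h=(180,115,205,165) if n=="top" else (160,150,185,140)
    cv2.imwrite(f"pics/{n}1.png",cv2.resize(c["pixels"][y:y+h,x:x+w,::-1],None,fx=3.6,fy=3.6,interpolation=cv2.INTER_CUBIC))
E
```

```text
t 1.9333 p [ 0.4487 -0.0522  0.0093] xyaw 2.0081886099088573 z [-0.0046  0.0015 -1.    ] F [-0.495   0.814  -0.5929] g 0.030331855379897747 q [-0.1165  0.3829 -0.4497  0.743   0.0009  1.0169]
```

View pics/scene1.png

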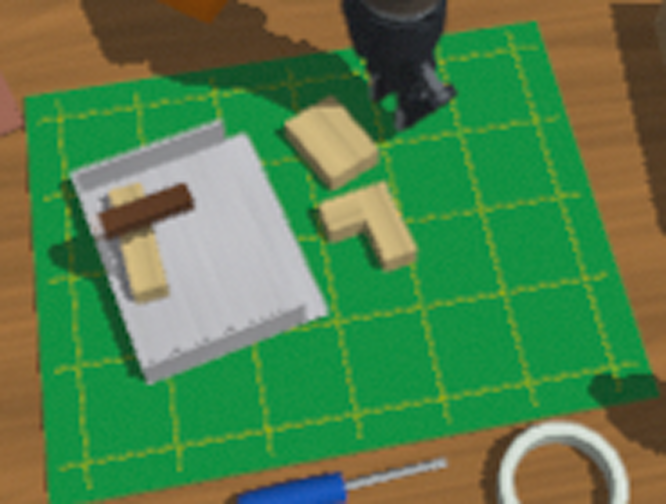

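View pics/top1.png

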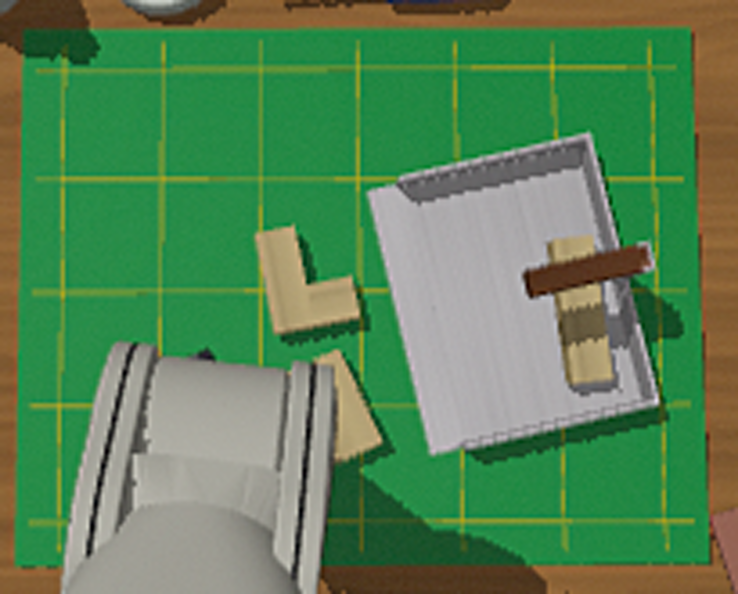

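```bash
cat >> mv.py <<'E'
L=np.array([.539,-.165]); YAW=1.793
def lip(x,y,z): 
    X=np.array([np.cos(YAW),np.sin(YAW)]);Y=np.array([-X[1],X[0]]); return np.r_[L+x*X+y*Y,z]
E
python3 - <<'E'
from mv import *
for x,y,yaw in((.1007,.0572,2.0),(.088,.056,1.97),(.076,.054,1.92),(.064,.053,1.87),(.052,.051,1.82),(.04,.050,1.793),(-.026,.048,1.793)):
    print(rel(lip(x,y,.012),Rt(yaw)))
E
```

```text
[-0.0287 -0.0019 -0.0005 -0.0001 -0.0009  0.0083]
[-0.0413 -0.0034 -0.0005 -0.0001 -0.0009  0.0383]
[-0.0535 -0.004  -0.0005 -0.0002 -0.0009  0.0883]
[-0.0654 -0.0056 -0.0006 -0.0002 -0.0009  0.1383]
[-0.0776 -0.0062 -0.0006 -0.0002 -0.0009  0.1883]
[-0.0895 -0.0078 -0.0006 -0.0002 -0.0009  0.2153]
[-0.1544 -0.02   -0.0006 -0.0002 -0.0009  0.2153]
```

Request:
apply_moves(
  plan=[-0.01, -0.001, -0.001, 0, 0, 0.008, -0.02, -0.001, -0.001, 0, 0, 0.008, -0.029, -0.002, -0.001, 0, 0, 0.008, -0.041, -0.003, -0.001, 0, 0, 0.038, -0.053, -0.004, -0.001, 0, 0, 0.088, -0.065, -0.0055, -0.001, 0, 0, 0.138, -0.077, -0.006, -0.001, 0, 0, 0.188, -0.0895, -0.008, -0.001, 0, 0, 0.215, -0.0895, -0.008, -0.001, 0, 0, 0.215],
)

```text
clock: 2.78
eef_pos: [0.4834, -0.1417, 0.0132]
tool_rot: [0.627, 0.779, 0.001, 0.002]
ft_force: [-0.0, -0.6, 0.7]
grip_width: 0.03
```

```bash
cat > snap.py <<'E'
import sys
from mv import *; from h import *
from workcell import optics
o=st()
k=sys.argv[1]
out=[]
for n in("scene","top"):
    c=optics.camera(n); np.savez(f"{n}{k}.npz",**c)
    x,y,w,h=(180,115,205,165) if n=="top" else (160,150,185,140)
    if len(sys.argv)>2: x,y,w,h=(20,100,260,180) if n=="top" else (250,60,230,220)
    f=min(400/w,560/h); out.append(cv2.resize(c["pixels"][y:y+h,x:x+w,::-1],None,fx=f,fy=f,interpolation=cv2.INTER_CUBIC)); print(n,(x,y),f)
H=max(i.shape[0] for i in out); out=[cv2.copyMakeBorder(i,0,H-i.shape[0],0,0,cv2.BORDER_CONSTANT) for i in out]
cv2.imwrite(f"pics/both{k}.png",np.hstack(out))
E
python3 snap.py 2
```

```text
t 2.7833 p [ 0.4834 -0.1417  0.0132] xyaw 1.7866221096924044 z [ 0.0038 -0.0014 -1.    ] F [-0.0281 -0.6314  0.6752] g 0.02998046114560931 q [-0.2851  0.4516 -0.3175  0.7977 -0.0003  1.0699]
scene (160, 150) 2.1621621621621623
top (180, 115) 1.951219512195122
```

View pics/both2.png

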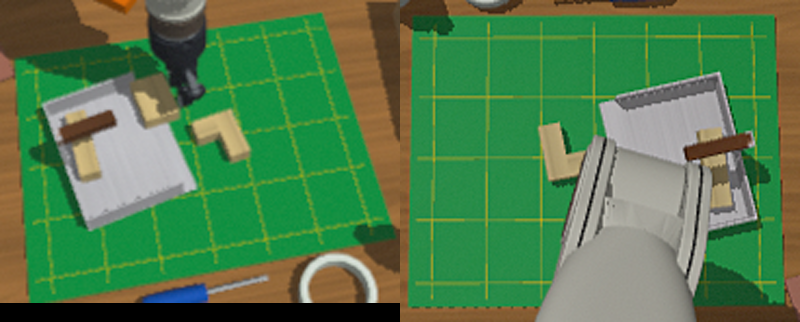

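```bash
python3 - <<'E'
from h import *
from mv import *
c=load("scene2.npz"); x,y,w,h=190,165,110,80
im=cv2.resize(c["pixels"][y:y+h,x:x+w,::-1],None,fx=7,fy=7,interpolation=cv2.INTER_CUBIC)
# overlay expected: block inner lip line at y=.092 (z .006) 
for a in ([lip(-.02,.092,.006),lip(-.15,.092,.006)],[lip(0,.095,.003),lip(0,-.095,.003)],[lip(-.02,.095,.041),lip(-.15,.095,.041)]):
    p=((proj(c,np.array(a))-[x,y])*7).astype(int); cv2.line(im,tuple(map(int,p[0])),tuple(map(int,p[1])),(0,0,255),1)
cv2.imwrite("pics/s2z.png",im)
E
```

```text
(no output)
```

View pics/s2z.png

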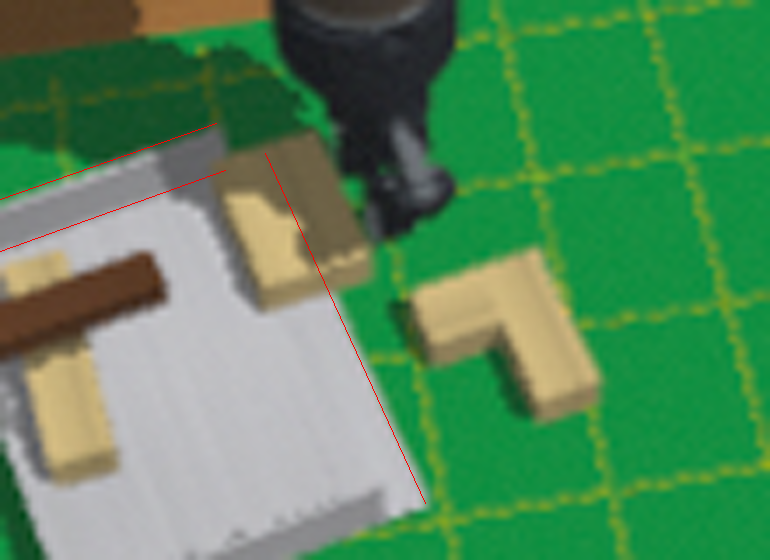

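```bash
cat >> mv.py <<'E'
def tolip(P):
    X=np.array([np.cos(YAW),np.sin(YAW)]);Y=np.array([-X[1],X[0]]); d=np.atleast_2d(P)[:,:2]-L; return np.c_[d@X,d@Y]
E
python3 - <<'E'
from h import *
from mv import *
c=load("scene2.npz")
P=onz(c,np.array([(215,165),(265,288),(372,248),(318,132)])/7+[190,165],.027); print(tolip(P))
print(tolip(st()["eef_pos"]))
E
```

```text
[[-0.0265  0.0835]
 [-0.0283  0.016 ]
 [ 0.0217  0.0162]
 [ 0.0221  0.0817]]
t 2.8833 p [ 0.4819 -0.1396  0.0128] xyaw 1.7894770634916755 z [ 0.0016  0.0004 -1.    ] F [ 0.4282 -0.1604 -0.2996] g 0.029889958022843152 q [-0.2824  0.4507 -0.3205  0.7982  0.0008  1.0697]
[[0.0374 0.0501]]
```

Request:
apply_moves(
  plan=[-0.01, 0, 0, 0, 0, 0, -0.02, 0.001, -0.001, 0, 0, 0, -0.03, 0.001, -0.001, 0, 0, 0, -0.04, 0.001, -0.001, 0, 0, 0, -0.049, 0.002, -0.001, 0, 0, 0, -0.057, 0.002, -0.001, 0, 0, 0, -0.063, 0.002, -0.001, 0, 0, 0, -0.063, 0.002, -0.001, 0, 0, 0],
)

```text
clock: 3.55
eef_pos: [0.4981, -0.2012, 0.0138]
tool_rot: [0.626, 0.78, 0.001, 0.001]
ft_force: [-0.8, 0.3, 0.3]
grip_width: 0.0301
```

Request:
apply_moves(
  plan=[0.02, 0, 0, 0, 0, 0, 0.045, 0, 0, 0, 0, 0, 0.07, 0, -0.01, 0, 0, 0, 0.1, 0, -0.04, 0, 0, 0, 0.13, 0, -0.06, 0, 0, 0, 0.15, 0, -0.08, 0, 0, 0, 0.15, 0, -0.08, 0, 0, 0],
)

```text
clock: 4.13
eef_pos: [0.4661, -0.0504, 0.0974]
tool_rot: [0.623, 0.782, 0.003, 0.002]
ft_force: [0.9, -0.3, -0.6]
grip_width: 0.0303
```

```bash
python3 snap.py 3; python3 - <<'E'
from h import *
from mv import *
c=load("scene3.npz"); x,y,w,h=190,165,110,80
cv2.imwrite("pics/s3z.png",cv2.resize(c["pixels"][y:y+h,x:x+w,::-1],None,fx=7,fy=7,interpolation=cv2.INTER_CUBIC))
# stage for ell: lip (.058+.030+.015+.02, -.0438)
o=st(); print(rel(lip(.123,-.040,.09),Rt(1.789),o)); print(tolip(o["eef_pos"]))
E
```

```text
t 4.1333 p [ 0.4661 -0.0504  0.0974] xyaw 1.7955322458533236 z [ 0.007  0.001 -1.   ] F [ 0.8869 -0.2977 -0.6119] g 0.03028701032642677 q [-0.1088  0.2816 -0.3121  0.9702  0.0018  1.2372]
scene (160, 150) 2.1621621621621623
top (180, 115) 1.951219512195122
t 4.2333 p [ 0.4654 -0.0528  0.0945] xyaw 1.7929580914212966 z [ 0.0039 -0.0004 -1.    ] F [-0.9543 -0.3694  0.3528] g 0.02991041712786195 q [-0.113   0.2862 -0.3141  0.9665  0.      1.2356]
[-0.0026  0.0871  0.0049  0.0037  0.0013  0.004 ]
[[0.1257 0.0471]]
```

View pics/s3z.png

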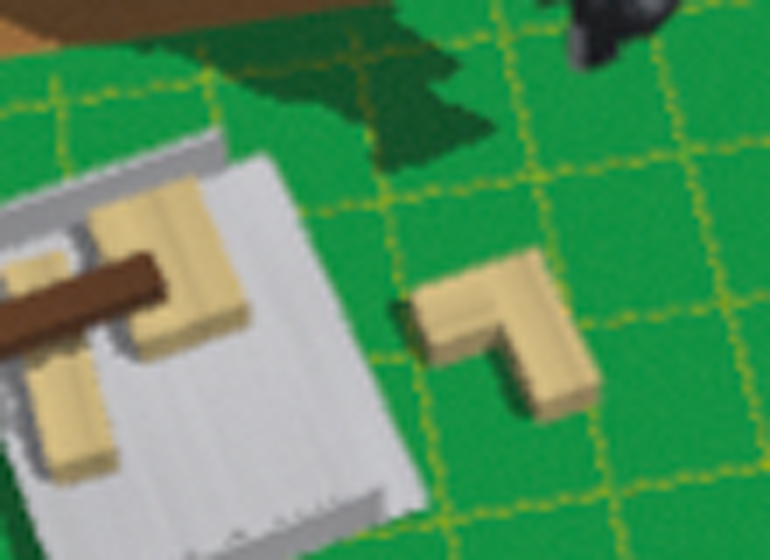

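Request:
apply_moves(
  plan=[-0.002, 0.04, 0.003, 0, 0, 0.002, -0.002, 0.08, 0.005, 0, 0, 0.002, -0.002, 0.088, 0.03, 0, 0, 0.002, -0.002, 0.088, 0.055, 0, 0, 0.002, -0.002, 0.088, 0.07, 0, 0, 0.002, -0.002, 0.088, 0.083, 0, 0, 0.002, -0.002, 0.088, 0.083, 0, 0, 0.002],
)

```text
clock: 4.82
eef_pos: [0.5475, -0.0371, 0.0059]
tool_rot: [0.627, 0.779, -0.002, -0.003]
ft_force: [-0.4, -0.4, -0.5]
grip_width: 0.0301
```

```bash
python3 snap.py 4; python3 - <<'E'
from h import *
from mv import *
c=load("scene4.npz"); x,y,w,h=190,165,110,80
cv2.imwrite("pics/s4z.png",cv2.resize(c["pixels"][y:y+h,x:x+w,::-1],None,fx=7,fy=7,interpolation=cv2.INTER_CUBIC))
o=st(); print(tolip(o["eef_pos"])); print(rel(lip(-.026,-.042,.0125),Rt(1.793),o))
E
```

```text
t 4.8167 p [ 0.5475 -0.0371  0.0059] xyaw 1.7872164287884336 z [-0.0075  0.0005 -1.    ] F [-0.4026 -0.3725 -0.4997] g 0.030106035194216167 q [-0.0676  0.5391 -0.1847  0.8545 -0.      1.2867]
scene (160, 150) 2.1621621621621623
top (180, 115) 1.951219512195122
t 4.9167 p [ 0.55   -0.037   0.0093] xyaw 1.7874202718542604 z [-0.002   0.0003 -1.    ] F [ 0.104  -0.1039  0.4511] g 0.030128556794106812 q [-0.0672  0.535  -0.1811  0.8567  0.0001  1.2869]
[[ 0.1225 -0.0389]]
[-0.1484  0.0039 -0.0033 -0.0019 -0.0007 -0.0056]
```

View pics/s4z.png

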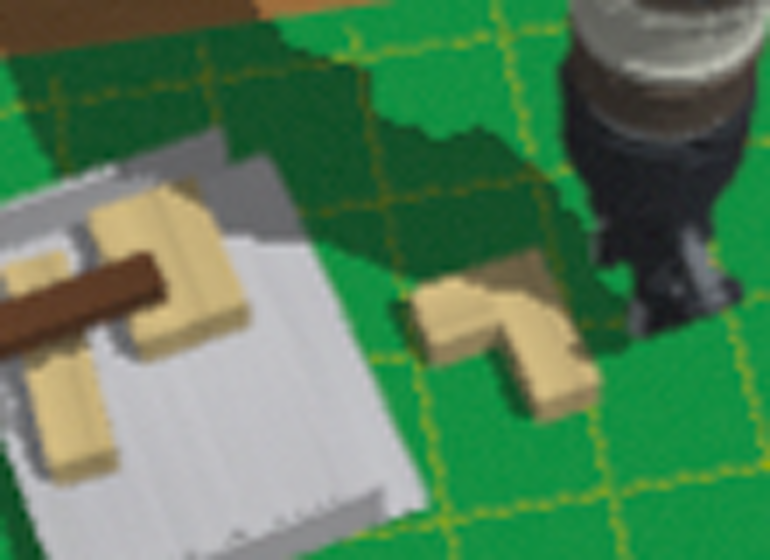

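Request:
apply_moves(
  plan=[-0.01, 0.002, -0.003, -0.001, 0, -0.005, -0.02, 0.003, -0.003, -0.001, 0, -0.005, -0.032, 0.003, -0.003, -0.001, 0, -0.005, -0.044, 0.003, -0.003, -0.001, 0, -0.005, -0.056, 0.003, -0.003, -0.001, 0, -0.005, -0.068, 0.003, -0.003, -0.001, 0, -0.005, -0.08, 0.003, -0.003, -0.001, 0, -0.005, -0.092, 0.003, -0.003, -0.001, 0, -0.005, -0.1, 0.003, -0.003, -0.001, 0, -0.005, -0.1, 0.003, -0.003, -0.001, 0, -0.005],
)

```text
clock: 5.75
eef_pos: [0.5761, -0.1352, 0.0138]
tool_rot: [0.625, 0.781, 0.001, 0.001]
ft_force: [-0.2, 0.3, -0.7]
grip_width: 0.0301
```

```bash
python3 snap.py 5; python3 - <<'E'
from h import *
from mv import *
c=load("scene5.npz"); x,y,w,h=190,165,110,80
cv2.imwrite("pics/s5z.png",cv2.resize(c["pixels"][y:y+h,x:x+w,::-1],None,fx=7,fy=7,interpolation=cv2.INTER_CUBIC))
o=st(); print(tolip(o["eef_pos"])); print(rel(lip(-.026,-.042,.0125),Rt(1.793),o))
E
```

```text
t 5.75 p [ 0.5761 -0.1352  0.0138] xyaw 1.7914260853052 z [ 0.003  -0.0002 -1.    ] F [-0.2171  0.2514 -0.7497] g 0.030111261046497525 q [-0.2307  0.5912 -0.0622  0.9144  0.0005  1.1194]
scene (160, 150) 2.1621621621621623
top (180, 115) 1.951219512195122
t 5.85 p [ 0.5755 -0.1334  0.0136] xyaw 1.7930842880176063 z [ 0.002   0.0009 -1.    ] F [-1.2102  0.034  -0.8451] g 0.029905674142639813 q [-0.2284  0.5906 -0.064   0.9145  0.0013  1.1201]
[[ 0.0228 -0.0426]]
[-0.0488 -0.0006  0.0011  0.0021 -0.0004  0.0001]
```

View pics/s5z.png

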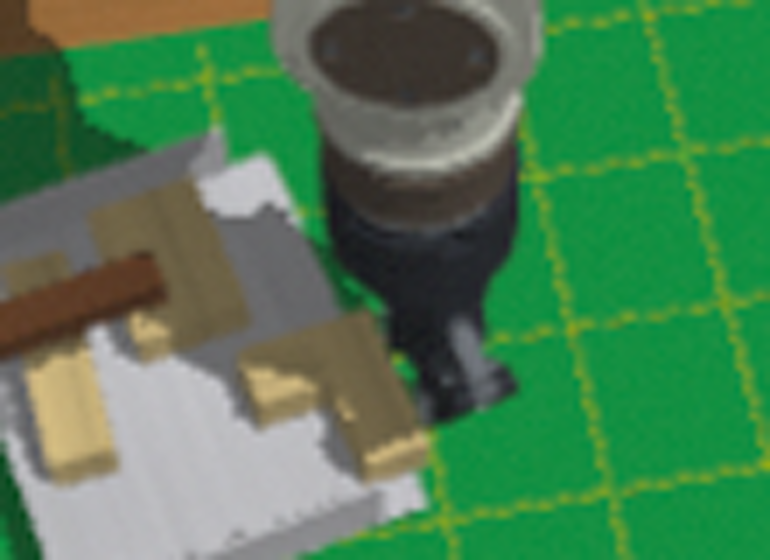

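Request:
apply_moves(
  plan=[-0.01, 0, 0, 0, 0, 0, -0.02, 0, 0, 0, 0, 0, -0.03, 0, 0, 0, 0, 0, -0.039, 0, 0, 0, 0, 0, -0.045, 0, 0, 0, 0, 0, -0.05, 0, 0, 0, 0, 0, -0.05, 0, 0, 0, 0, 0],
)

```text
clock: 6.43
eef_pos: [0.587, -0.1832, 0.0138]
tool_rot: [0.625, 0.781, 0.001, 0.001]
ft_force: [-0.1, 0.5, -0.4]
grip_width: 0.0298
```

Request:
apply_moves(
  plan=[0.02, 0, 0, 0, 0, 0, 0.045, 0, 0, 0, 0, 0, 0.07, 0, -0.01, 0, 0, 0, 0.1, 0, -0.04, 0, 0, 0, 0.12, 0, -0.08, 0, 0, 0, 0.12, 0, -0.12, 0, 0, 0, 0.12, 0, -0.15, 0, 0, 0, 0.12, 0, -0.15, 0, 0, 0],
  grip=0.03,
)

```text
clock: 7.1
eef_pos: [0.5643, -0.0644, 0.1722]
tool_rot: [0.623, 0.782, 0.005, 0.007]
ft_force: [0.8, -0.9, 0.7]
grip_width: 0.0297
```

```bash
python3 snap.py 6; python3 - <<'E'
from h import *
from mv import *
c=load("scene6.npz"); x,y,w,h=175,165,110,80
cv2.imwrite("pics/s6z.png",cv2.resize(c["pixels"][y:y+h,x:x+w,::-1],None,fx=7,fy=7,interpolation=cv2.INTER_CUBIC))
E
```

```text
t 7.1 p [ 0.5643 -0.0644  0.1722] xyaw 1.7954947893680693 z [ 0.0167 -0.0011 -0.9999] F [ 0.8484 -0.8612  0.694 ] g 0.02966080088292805 q [-0.1141  0.3919  0.061   1.2232  0.0008  1.232 ]
scene (160, 150) 2.1621621621621623
top (180, 115) 1.951219512195122
```

View pics/s6z.png

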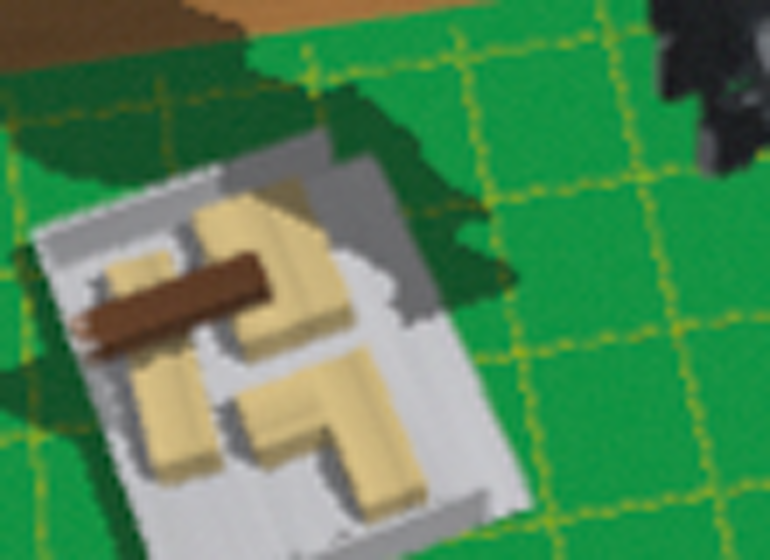

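View pics/both6.png

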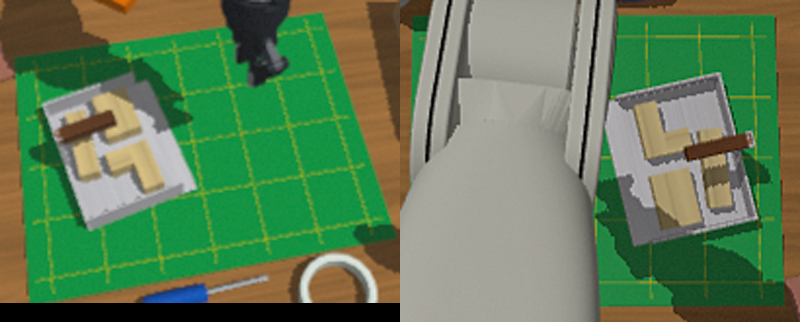

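```bash
python3 - <<'E'
from h import *
from mv import *
res={}
for n in("top","scene"):
  for k in("0","6"):
    c=load(n+k+".npz"); hsv=cv2.cvtColor(np.ascontiguousarray(c["pixels"]),cv2.COLOR_RGB2HSV)
    p=proj(c,[lip(-.08-.035,0,.1)])[0].astype(int)
    roi=np.zeros(hsv.shape[:2],np.uint8); cv2.circle(roi,tuple(map(int,p)),28,255,-1)
    m=cv2.inRange(hsv,(0,90,20),(12,255,110))|cv2.inRange(hsv,(172,90,20),(180,255,110)); m&=roi
    ct=max(cv2.findContours(m,cv2.RETR_EXTERNAL,cv2.CHAIN_APPROX_NONE)[0],key=cv2.contourArea)
    r=cv2.minAreaRect(ct); b=cv2.boxPoints(r)
    # midpoints of short edges
    e=[np.linalg.norm(b[i]-b[(i+1)%4]) for i in range(4)]; i=int(np.argmin(e[:2])); m1=(b[i]+b[i+1])/2; m2=(b[(i+2)%4]+b[(i+3)%4])/2
    W=onz(c,[m1,m2],.103); print(n,k,cv2.contourArea(ct),r,W[:,:2].tolist(),tolip(W).tolist())
print("expected ends lip-frame x -0.075..-0.155, y 0")
E
```

```text
top 0 183.0 ((342.5196533203125, 189.58645629882812), (7.402144432067871, 34.61721420288086), 77.19573211669922) [[0.5710857158142647, -0.3122402827743208], [0.5537732879377723, -0.23495115357281215]] [[-0.1506912975488434, 0.0011519000918686277], [-0.07148707867217824, 0.0010057363358621945]]
top 6 173.0 ((341.8411865234375, 190.0352783203125), (7.1587042808532715, 32.214168548583984), 77.47119140625) [[0.5692863389791626, -0.3080076034596173], [0.5535257873169088, -0.23602811983903385]] [[-0.14616613611582258, 0.001974241371947671], [-0.0724830227321771, 0.0014844933987451028]]
scene 0 132.0 ((199.91856384277344, 208.17196655273438), (6.9957966804504395, 25.023426055908203), 70.34617614746094) [[0.5574632576596432, -0.23999188021486006], [0.5720157918986377, -0.3064766356240331]] [[-0.07721706912071657, -0.0014826388544649245], [-0.1452743242705043, -0.0010254998478535725]]
scene 6 127.5 ((199.990966796875, 208.07469177246094), (6.9957966804504395, 25.35976219177246), 70.34617614746094) [[0.5570910049075648, -0.23930384812590863], [0.571845929523346, -0.3066973354149114]] [[-0.07646391593800284, -0.0012711665153162975], [-0.14545216376368642, -0.0008111759366859507]]
expected ends lip-frame x -0.075..-0.155, y 0
```

```bash
python3 - <<'E'
from mv import *
o=st(); print(rel(lip(-.11,0,.15),Rt(1.790),o), rel(lip(-.11,0,.078),Rt(1.790),o))
E
```

```text
t 7.2 p [ 0.5611 -0.0646  0.166 ] xyaw 1.7945341434373643 z [ 0.007  0.    -1.   ] F [-0.2608 -0.2053 -0.5161] g 0.03017251834051833 q [-0.115   0.3973  0.0526  1.2192  0.0008  1.232 ]
[-0.203  -0.0441  0.016   0.0069  0.0015  0.0045] [-0.2029 -0.0446  0.088   0.0069  0.0015  0.0045]
```

Request:
apply_moves(
  plan=[-0.04, -0.009, 0.005, 0.002, 0, 0, -0.08, -0.018, 0.01, 0.004, 0.001, 0.003, -0.12, -0.027, 0.012, 0.006, 0.001, 0.004, -0.16, -0.036, 0.014, 0.006, 0.001, 0.004, -0.19, -0.042, 0.015, 0.006, 0.001, 0.004, -0.203, -0.044, 0.016, 0.006, 0.001, 0.004, -0.203, -0.044, 0.016, 0.006, 0.001, 0.004, -0.203, -0.044, 0.016, 0.006, 0.001, 0.004],
  grip=0.06,
)

```text
clock: 7.87
eef_pos: [0.5607, -0.2724, 0.1457]
tool_rot: [0.626, 0.78, -0.001, -0.003]
ft_force: [0.1, -0.6, 0.8]
grip_width: 0.06
```

```bash
python3 snap.py 7;  python3 - <<'E'
from mv import *
o=st(); print(rel(lip(-.11,0,.078),Rt(1.790),o),tolip(o["eef_pos"]))
E
```

```text
t 7.8667 p [ 0.5607 -0.2724  0.1457] xyaw 1.7882894558923588 z [-0.0069  0.0026 -1.    ] F [ 0.1158 -0.5753  0.8092] g 0.060007021412002 q [-0.4519  0.5359  0.2192  1.2614 -0.0007  0.9014]
scene (160, 150) 2.1621621621621623
top (180, 115) 1.951219512195122
t 7.9667 p [ 0.5614 -0.2709  0.1467] xyaw 1.7910861108623086 z [-0.0056  0.0018 -1.    ] F [-0.7193  0.0026 -0.0931] g 0.05971769256854689 q [-0.4492  0.5341  0.219   1.2616 -0.0008  0.9013]
[-0.0019  0.0019  0.0687 -0.0051 -0.003   0.0011] [[-0.1083  0.0015]]
```

View pics/both7.png

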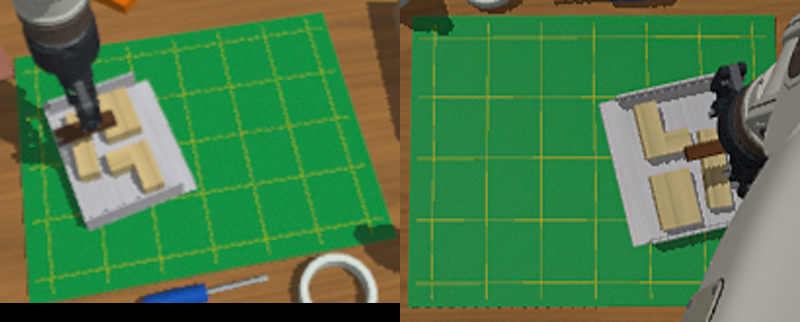

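Request:
apply_moves(
  plan=[-0.002, 0.002, 0.02, -0.003, -0.002, 0, -0.002, 0.002, 0.04, -0.005, -0.003, 0, -0.002, 0.002, 0.055, -0.005, -0.003, 0, -0.002, 0.002, 0.064, -0.005, -0.003, 0, -0.002, 0.002, 0.069, -0.005, -0.003, 0, -0.002, 0.002, 0.069, -0.005, -0.003, 0, -0.002, 0.002, 0.069, -0.005, -0.003, 0],
)

```text
clock: 8.55
eef_pos: [0.5645, -0.2735, 0.0794]
tool_rot: [0.625, 0.78, 0.0, 0.002]
ft_force: [-0.5, -0.5, 0.6]
grip_width: 0.0601
```

Request:
apply_moves(
  plan=[0, 0, 0, 0, 0, 0, 0, 0, 0, 0, 0, 0, 0, 0, 0, 0, 0, 0, 0, 0, 0, 0, 0, 0, 0, 0, 0, 0, 0, 0, 0, 0, 0, 0, 0, 0, 0, 0, 0, 0, 0, 0, 0, 0, 0, 0, 0, 0],
  grip=0.0,
)

```text
clock: 9.22
eef_pos: [0.5642, -0.2746, 0.0798]
tool_rot: [0.626, 0.78, -0.0, 0.002]
ft_force: [-1.9, -1.6, 4.9]
grip_width: 0.017
```

```bash
python3 snap.py 8; python3 - <<'E'
from mv import *
o=st(); print(tolip(o["eef_pos"]))
E
```

```text
t 9.2167 p [ 0.5642 -0.2746  0.0798] xyaw 1.7894298607558163 z [ 0.0028 -0.0028 -1.    ] F [-1.9447 -1.6329  4.9162] g 0.01702857335456157 q [-0.4524  0.5842  0.1217  1.1045 -0.0013  0.8997]
scene (160, 150) 2.1621621621621623
top (180, 115) 1.951219512195122
t 9.3167 p [ 0.5641 -0.2746  0.0798] xyaw 1.7894604480870835 z [ 0.0027 -0.0027 -1.    ] F [-1.8997 -0.3919  6.5044] g 0.016827547636371842 q [-0.4524  0.5843  0.1217  1.1045 -0.0013  0.8998]
[[-0.1124 -0.0004]]
```

View pics/both8.png

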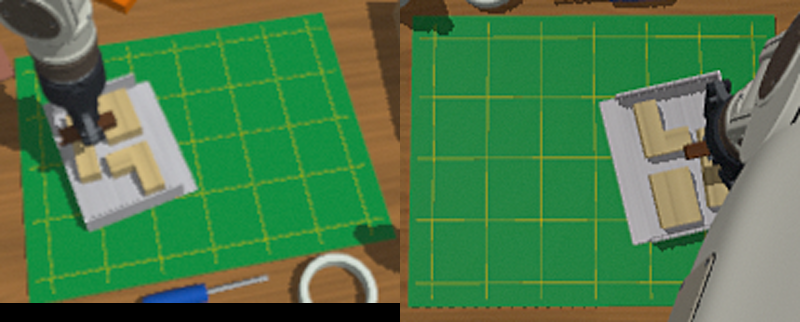

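Request:
apply_moves(
  plan=[0, 0, -0.003, 0, 0, 0, 0, 0, -0.008, 0, 0, 0, 0, 0, -0.015, 0, 0, 0, 0, 0, -0.024, 0, 0, 0, 0, 0, -0.035, 0, 0, 0, 0, 0, -0.047, 0, 0, 0, 0, 0, -0.058, 0, 0, 0, 0, 0, -0.067, 0, 0, 0, 0, 0, -0.074, 0, 0, 0, 0, 0, -0.078, 0, 0, 0, 0, 0, -0.08, 0, 0, 0, 0, 0, -0.08, 0, 0, 0],
)

```text
clock: 10.32
eef_pos: [0.5639, -0.274, 0.1591]
tool_rot: [0.626, 0.78, -0.0, 0.001]
ft_force: [-0.5, -0.4, -5.6]
grip_width: 0.0169
```

```bash
python3 snap.py 9; python3 - <<'E'
from h import *
c=load("scene9.npz"); x,y,w,h=165,140,120,90
cv2.imwrite("pics/s9z.png",cv2.resize(c["pixels"][y:y+h,x:x+w,::-1],None,fx=6.5,fy=6.5,interpolation=cv2.INTER_CUBIC))
E
```

```text
t 10.3167 p [ 0.5639 -0.274   0.1591] xyaw 1.7897565514660008 z [ 0.0023 -0.0019 -1.    ] F [-0.5225 -0.4368 -5.6014] g 0.016879774805774864 q [-0.4519  0.527   0.2403  1.2811 -0.0007  0.8999]
scene (160, 150) 2.1621621621621623
top (180, 115) 1.951219512195122
```

View pics/s9z.png

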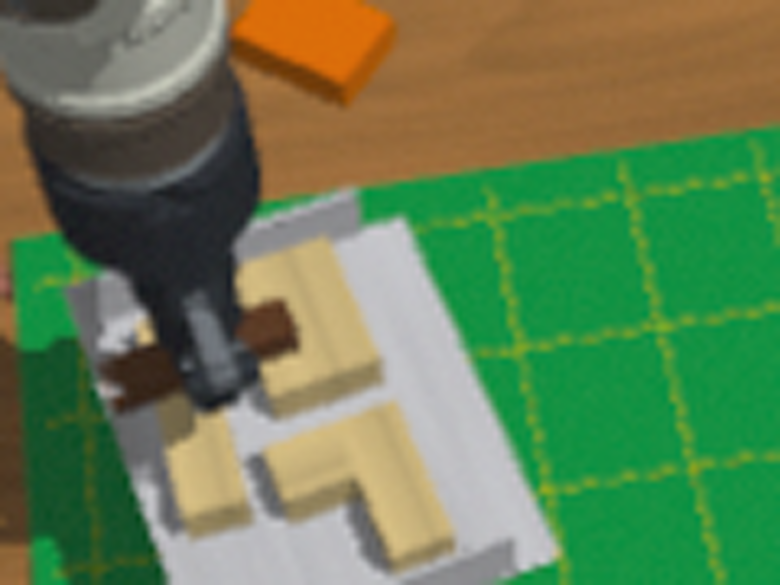

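All three offcuts are aboard and lifted level; the wrist reads −5.6 N. Now carrying over to the box.

```bash
cat >> mv.py <<'E'
BC=np.array([.526,.3025]); BY=np.radians(83.5)
TL=np.array([.1124,0,-.0768]) # lip from TCP in scoop frame
def tcp_for_lip(by,bx,z,tilt,yaw=BY):
    yd=np.array([np.cos(BY),np.sin(BY)]); xd=np.array([yd[1],-yd[0]])
    lipw=np.r_[BC+by*yd+bx*xd,z]
    Rs=R.from_euler('z',yaw).as_matrix()@R.from_euler('y',tilt).as_matrix()
    return lipw-Rs@TL
E
python3 - <<'E'
from mv import *
o=st()
p=tcp_for_lip(-.03,0,.12,0); print(p, rel(p,Rt(BY),o))
for t in(20,30,40,50,60): print(t,tcp_for_lip(-.03,0,.12,np.radians(t)))
E
```

```text
t 10.4167 p [ 0.5635 -0.2738  0.1581] xyaw 1.7897728057927782 z [ 0.0008 -0.0012 -1.    ] F [-0.1125  0.1722 -6.1791] g 0.0170208625847776 q [-0.4519  0.528   0.2391  1.2807 -0.0007  0.8999]
[0.5099 0.161  0.1968] [ 0.436   0.0421 -0.0393  0.0007  0.0012  0.3324]
20 [0.5136 0.1938 0.2306]
30 [0.5159 0.2141 0.2427]
40 [0.5184 0.2362 0.2511]
50 [0.5211 0.2594 0.2555]
60 [0.5238 0.2829 0.2557]
```

Request:
apply_moves(
  plan=[0.003, 0, -0.003, 0, 0, 0.01, 0.011, 0.001, -0.008, 0, 0, 0.03, 0.025, 0.0025, -0.015, 0, 0, 0.06, 0.046, 0.0045, -0.022, 0, 0, 0.09, 0.074, 0.007, -0.029, 0, 0, 0.125, 0.108, 0.0105, -0.034, 0, 0, 0.16, 0.144, 0.014, -0.037, 0, 0, 0.2, 0.18, 0.0175, -0.039, 0, 0, 0.24, 0.216, 0.021, -0.039, 0, 0, 0.275, 0.252, 0.0245, -0.039, 0, 0, 0.305, 0.288, 0.028, -0.039, 0, 0, 0.325, 0.324, 0.0315, -0.039, 0, 0, 0.332],
)

```text
clock: 11.42
eef_pos: [0.5231, 0.051, 0.1971]
tool_rot: [0.746, 0.666, -0.0, 0.001]
ft_force: [1.4, 0.0, -5.3]
grip_width: 0.0174
```

Request:
apply_moves(
  plan=[0.034, -0.008, 0, 0, 0, 0, 0.061, -0.0145, 0, 0, 0, 0, 0.081, -0.0195, 0, 0, 0, 0, 0.095, -0.023, 0, 0, 0, 0, 0.103, -0.025, 0, 0, 0, 0, 0.108, -0.026, 0, 0, 0, 0, 0.1095, -0.0265, 0, 0, 0, 0, 0.1095, -0.0265, 0, 0, 0, 0],
)

```text
clock: 12.08
eef_pos: [0.5101, 0.1606, 0.1968]
tool_rot: [0.746, 0.666, -0.0, 0.001]
ft_force: [0.5, -1.1, -5.8]
grip_width: 0.0171
```

```bash
python3 snap.py 10 w; python3 - <<'E'
from mv import *
o=st()
for t in(0,20,35,50,60): print(t,rel(tcp_for_lip(-.03,0,.12,np.radians(t)),Rt(BY,np.radians(t)),o))
E
```

```text
t 12.0833 p [0.5101 0.1606 0.1968] xyaw 1.4574458915733204 z [ 0.0016 -0.0022 -1.    ] F [ 0.5346 -1.1253 -5.7809] g 0.017143319221122378 q [ 0.3066  0.3254  0.0297  1.2742 -0.0026  1.9907]
scene (250, 60) 1.7391304347826086
top (20, 100) 1.5384615384615385
t 12.1833 p [0.5102 0.16   0.1968] xyaw 1.4563956718333702 z [ 0.0017 -0.0023 -1.    ] F [ 0.6722  0.0553 -5.6707] g 0.01721386009272201 q [ 0.3054  0.3253  0.0296  1.2742 -0.0027  1.9906]
0 [ 0.0009 -0.0005  0.      0.0019  0.0021 -0.001 ]
20 [ 0.0339 -0.0004 -0.0339  0.0017 -0.347  -0.0013]
35 [ 0.0652 -0.0004 -0.0507  0.0016 -0.6088 -0.0015]
50 [ 0.0998 -0.0005 -0.0589  0.0014 -0.8706 -0.0017]
60 [ 0.1235 -0.0005 -0.0592  0.0012 -1.0451 -0.0019]
```

View pics/both10.png

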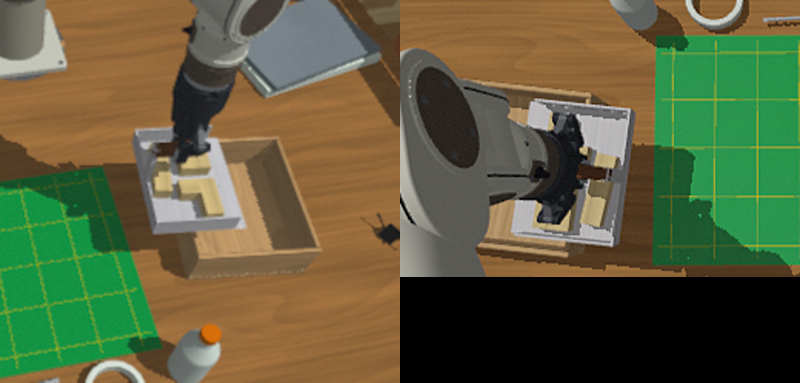

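Request:
apply_moves(
  plan=[0.006, 0, -0.008, 0.001, -0.07, 0, 0.013, 0, -0.016, 0.001, -0.14, 0, 0.02, 0, -0.023, 0.001, -0.21, 0, 0.027, 0, -0.029, 0.001, -0.28, 0, 0.034, 0, -0.034, 0.001, -0.347, 0, 0.034, 0, -0.034, 0.001, -0.347, 0],
)

```text
clock: 12.68
eef_pos: [0.5146, 0.1978, 0.2298]
tool_rot: [0.734, 0.657, -0.129, 0.115]
ft_force: [-0.2, 0.2, -6.8]
grip_width: 0.0169
```

```bash
python3 snap.py 11 w; python3 - <<'E'
from mv import *
o=st()
for t in(20,25,30,35,40,45,50,55,60): print(t,rel(tcp_for_lip(-.03,0,.12,np.radians(t)),Rt(BY,np.radians(t)),o))
E
```

```text
t 12.6833 p [0.5146 0.1978 0.2298] xyaw 1.4597714694006005 z [-0.0378 -0.3387 -0.9401] F [-0.2166  0.1999 -6.7824] g 0.016899551365880616 q [ 0.5191  0.5078  0.34    1.6136 -0.279   2.2306]
scene (250, 60) 1.7391304347826086
top (20, 100) 1.5384615384615385
t 12.7833 p [0.5144 0.1953 0.23  ] xyaw 1.4575413472290182 z [-0.0379 -0.338  -0.9404] F [ 0.005   0.1401 -5.9069] g 0.016786678712663202 q [ 0.5153  0.5041  0.3349  1.6107 -0.279   2.2287]
20 [-0.0016 -0.0006 -0.0001  0.0006 -0.002   0.0002]
25 [ 0.0055 -0.0006 -0.0096  0.0006 -0.0893  0.0002]
30 [ 0.0135 -0.0006 -0.0184  0.0006 -0.1765  0.0001]
35 [ 0.0222 -0.0006 -0.0265  0.0006 -0.2638  0.0001]
40 [ 0.0315 -0.0006 -0.0338  0.0006 -0.3511  0.0001]
45 [ 0.0415 -0.0006 -0.0403  0.0006 -0.4383  0.0001]
50 [ 0.052  -0.0006 -0.0459  0.0006 -0.5256  0.    ]
55 [ 0.0629 -0.0006 -0.0505  0.0006 -0.6129 -0.    ]
60 [ 0.0742 -0.0005 -0.0542  0.0006 -0.7001 -0.    ]
```

View pics/both11.png

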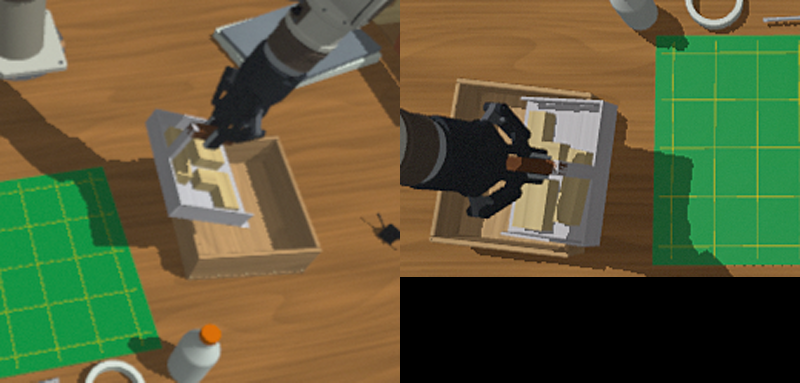

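Request:
apply_moves(
  plan=[0.002, 0, -0.005, 0.0006, -0.045, 0, 0.0055, 0, -0.0096, 0.0006, -0.089, 0, 0.0095, 0, -0.014, 0.0006, -0.133, 0, 0.0135, 0, -0.0184, 0.0006, -0.1765, 0, 0.018, 0, -0.0225, 0.0006, -0.22, 0, 0.022, 0, -0.0265, 0.0006, -0.264, 0, 0.027, 0, -0.03, 0.0006, -0.308, 0, 0.0315, 0, -0.034, 0.0006, -0.351, 0, 0.0315, 0, -0.034, 0.0006, -0.351, 0, 0.0315, 0, -0.034, 0.0006, -0.351, 0],
)

```text
clock: 13.62
eef_pos: [0.5191, 0.2353, 0.2513]
tool_rot: [0.702, 0.625, -0.255, 0.227]
ft_force: [-0.4, -0.4, -4.4]
grip_width: 0.017
```

```bash
python3 snap.py 12 w; python3 - <<'E'
from mv import *
o=st()
for t in(20,40,45,50,55,60): print(t,rel(tcp_for_lip(-.03,0,.12,np.radians(t)),Rt(BY,np.radians(t)),o))
E
```

```text
t 13.6167 p [0.5191 0.2353 0.2513] xyaw 1.4555735879061782 z [-0.0734 -0.638  -0.7666] F [-0.4291 -0.3699 -4.4383] g 0.01700163715370145 q [ 0.6701  0.7925  0.7316  2.0443 -0.4718  2.4873]
scene (250, 60) 1.7391304347826086
top (20, 100) 1.5384615384615385
t 13.7167 p [0.519  0.2347 0.2527] xyaw 1.4539821476648203 z [-0.0727 -0.6378 -0.7667] F [ 0.1664 -0.1549 -4.4551] g 0.01686416556459623 q [ 0.6695  0.7902  0.731   2.0451 -0.4724  2.4877]
20 [-0.0174 -0.0007  0.0433  0.0004  0.348  -0.0026]
40 [ 0.0021 -0.0008  0.0003 -0.0001 -0.0011 -0.0026]
45 [ 0.0093 -0.0008 -0.0092 -0.0002 -0.0883 -0.0026]
50 [ 0.0172 -0.0008 -0.018  -0.0003 -0.1756 -0.0026]
55 [ 0.0259 -0.0008 -0.0262 -0.0004 -0.2629 -0.0026]
60 [ 0.0352 -0.0008 -0.0335 -0.0005 -0.3501 -0.0025]
```

View pics/both12.png

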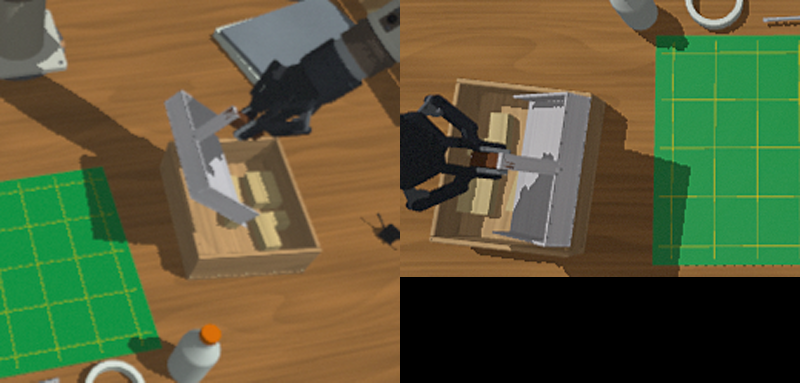

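```bash
python3 - <<'E'
from h import *
c=load("scene12.npz"); x,y,w,h=335,105,105,120
a=cv2.resize(c["pixels"][y:y+h,x:x+w,::-1],None,fx=4,fy=4,interpolation=cv2.INTER_CUBIC)
c=load("top12.npz"); x,y,w,h=30,145,95,120
b=cv2.resize(c["pixels"][y:y+h,x:x+w,::-1],None,fx=4,fy=4,interpolation=cv2.INTER_CUBIC)
cv2.imwrite("pics/z12.png",np.hstack([a,b]))
E
```

```text
(no output)
```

View pics/z12.png

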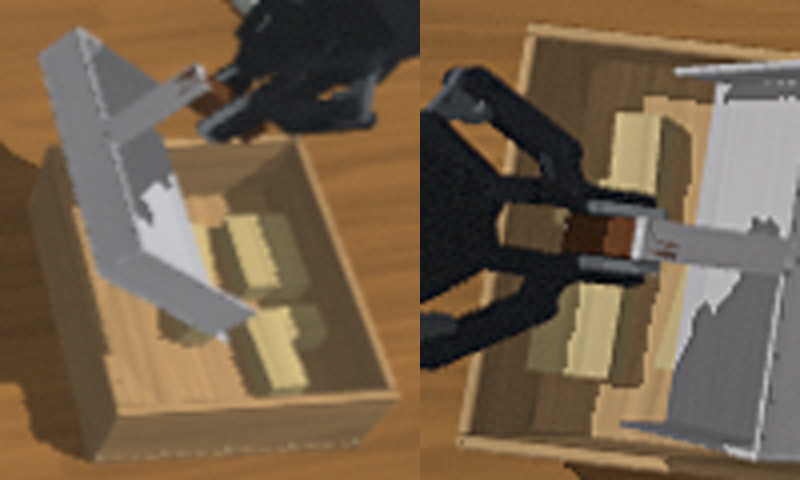

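Request:
apply_moves(
  plan=[-0.006, 0, -0.008, 0, 0, 0, -0.013, 0, -0.015, 0, 0, 0, -0.02, 0, -0.023, 0, 0, 0, -0.026, 0, -0.031, 0, 0, 0, -0.026, 0, -0.031, 0, 0, 0],
)

```text
clock: 14.13
eef_pos: [0.5194, 0.2353, 0.2954]
tool_rot: [0.703, 0.625, -0.251, 0.229]
ft_force: [0.2, -0.3, -4.2]
grip_width: 0.017
```

```bash
python3 snap.py 13 w; python3 - <<'E'
from mv import *
from h import *
o=st()
for t in(40,20,0): print(t,rel(tcp_for_lip(-.03,0,.16,np.radians(t)),Rt(BY,np.radians(t)),o))
c=load("scene13.npz"); x,y,w,h=335,95,105,130
a=cv2.resize(c["pixels"][y:y+h,x:x+w,::-1],None,fx=4,fy=4,interpolation=cv2.INTER_CUBIC)
c=load("top13.npz"); x,y,w,h=30,145,95,130
b=cv2.resize(c["pixels"][y:y+h,x:x+w,::-1],None,fx=4,fy=4,interpolation=cv2.INTER_CUBIC)
cv2.imwrite("pics/z13.png",np.hstack([a,b]))
E
```

```text
t 14.1333 p [0.5194 0.2353 0.2954] xyaw 1.4510030389171535 z [-0.0676 -0.6355 -0.7691] F [ 0.2353 -0.2998 -4.2115] g 0.01700363883777199 q [ 0.6705  0.7877  0.8382  2.1486 -0.4734  2.4879]
scene (250, 60) 1.7391304347826086
top (20, 100) 1.5384615384615385
t 14.2333 p [0.5184 0.235  0.2934] xyaw 1.4544868678108762 z [-0.0712 -0.6379 -0.7668] F [-1.2654 -0.3084 -3.9188] g 0.01695473027436664 q [ 0.6709  0.7899  0.8347  2.1485 -0.4728  2.4881]
40 [ 0.0024 -0.0001  0.001   0.0014 -0.0012 -0.0022]
20 [-0.0171 -0.0001  0.0441  0.0018  0.3478 -0.0019]
0 [-0.0208 -0.0002  0.0912  0.0021  0.6969 -0.0016]
```

View pics/z13.png

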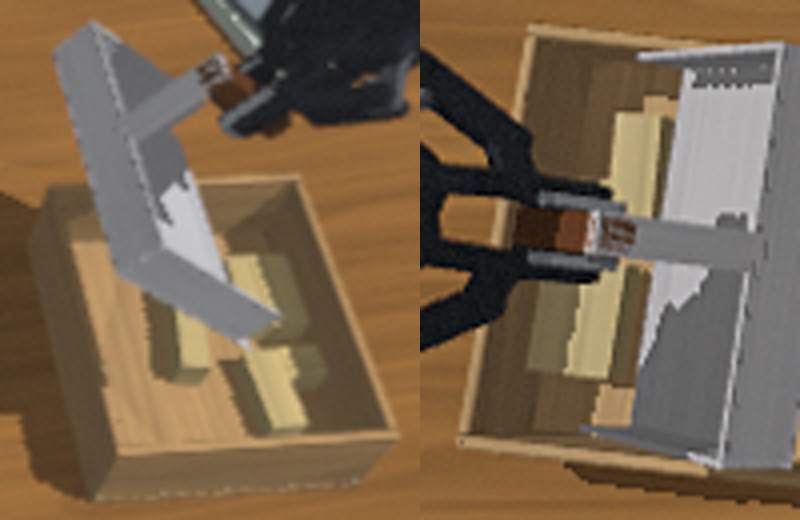

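All three offcuts are in the box: the strip at (180,340), the block at (260,275) and the ell at (275,380) in the left crop. The scoop is empty and the wrist reads −4.1 N. Joint 4 is near its range limit, so I'm levelling straight away.

Request:
apply_moves(
  plan=[-0.004, 0, 0.006, 0, 0.05, 0, -0.009, 0, 0.017, 0, 0.13, 0, -0.013, 0, 0.03, 0, 0.24, 0, -0.017, 0, 0.044, 0, 0.348, 0, -0.02, 0, 0.06, 0, 0.46, 0, -0.021, 0, 0.075, 0, 0.57, 0, -0.021, 0, 0.086, 0, 0.66, 0, -0.021, 0, 0.091, 0, 0.697, 0, -0.021, 0, 0.091, 0, 0.697, 0],
)

```text
clock: 14.98
eef_pos: [0.5074, 0.1571, 0.2351]
tool_rot: [0.748, 0.664, -0.003, 0.001]
ft_force: [-0.7, 0.1, -4.3]
grip_width: 0.0169
```

```bash
python3 snap.py 14 w; python3 - <<'E'
from mv import *
o=st()
# put-down: same spot as before: TCP over lip(-.1124,0), yaw 1.79, z .0798 (was scoop on mat)
print(rel(lip(-.1124,0,.13),Rt(1.79),o),rel(lip(-.1124,0,.2),Rt(1.79),o))
E
```

```text
t 14.9833 p [0.5074 0.1571 0.2351] xyaw 1.4527274247776905 z [-0.003  -0.0048 -1.    ] F [-0.7011  0.1285 -4.2819] g 0.016863264375412267 q [ 0.3024  0.3046  0.1009  1.3714 -0.0037  1.9913]
scene (250, 60) 1.7391304347826086
top (20, 100) 1.5384615384615385
t 15.0833 p [0.5089 0.1602 0.2358] xyaw 1.4561764599116576 z [-0.0013 -0.0042 -1.    ] F [ 0.4329  0.819  -4.9663] g 0.01714948379106471 q [ 0.307   0.3076  0.107   1.3727 -0.0036  1.9924]
[-0.4252  0.1043  0.1076 -0.0015  0.0042 -0.3338] [-0.4255  0.1043  0.0376 -0.0015  0.0042 -0.3338]
```

View pics/both14.png

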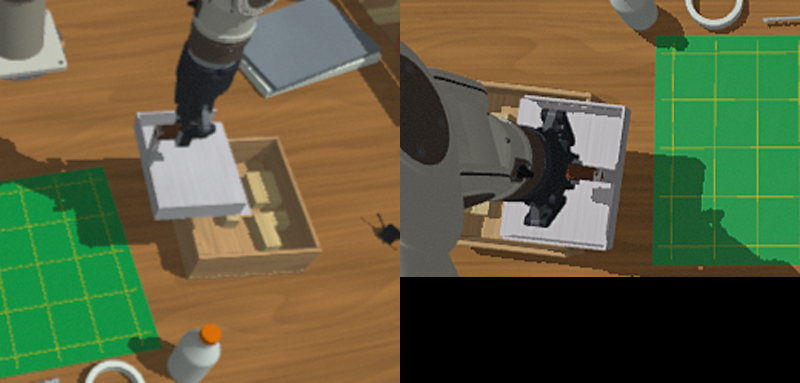

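Request:
apply_moves(
  plan=[-0.01, 0.002, 0, 0, 0, -0.02, -0.03, 0.007, 0, 0, 0.001, -0.05, -0.06, 0.015, 0, -0.001, 0.002, -0.09, -0.098, 0.024, 0.003, -0.001, 0.003, -0.13, -0.138, 0.034, 0.01, -0.001, 0.004, -0.17, -0.178, 0.044, 0.018, -0.0015, 0.004, -0.21, -0.218, 0.0535, 0.028, -0.0015, 0.004, -0.25, -0.258, 0.063, 0.04, -0.0015, 0.004, -0.28, -0.298, 0.073, 0.052, -0.0015, 0.004, -0.31, -0.338, 0.083, 0.062, -0.0015, 0.004, -0.325, -0.372, 0.091, 0.07, -0.0015, 0.004, -0.334, -0.395, 0.097, 0.075, -0.0015, 0.004, -0.334],
)

```text
clock: 16.08
eef_pos: [0.562, -0.2451, 0.1598]
tool_rot: [0.625, 0.781, -0.0, -0.0]
ft_force: [0.5, -0.2, -4.8]
grip_width: 0.0167
```

Request:
apply_moves(
  plan=[-0.018, 0, 0, 0, 0, 0, -0.027, 0, 0, 0, 0, 0, -0.03, 0, 0, 0, 0, 0, -0.031, 0, 0, 0, 0, 0, -0.031, 0, 0, 0, 0, 0],
)

```text
clock: 16.5
eef_pos: [0.569, -0.271, 0.1619]
tool_rot: [0.624, 0.781, 0.001, -0.0]
ft_force: [-0.9, 0.3, -4.2]
grip_width: 0.0169
```

```bash
python3 snap.py 15; python3 - <<'E'
from mv import *
from h import *
o=st()
print(tolip(o["eef_pos"]),rel(lip(-.1124,0,.0798),Rt(1.79),o))
c=load("scene15.npz"); x,y,w,h=165,135,130,95
a=cv2.resize(c["pixels"][y:y+h,x:x+w,::-1],None,fx=6,fy=6,interpolation=cv2.INTER_CUBIC)
# expected scoop outline if rigid with the tool as at lift
M=R.from_quat(o["tool_rot"]).as_matrix(); G=np.c_[M[:,0],-M[:,1],-M[:,2]]
org=o["eef_pos"]-G@np.array([-.0324,0,.0768])
for s,e in (((80,95,0),(80,-95,0)),((60,-95,38),(-75,-95,38)),((60,95,38),(-75,95,38)),((-75,95,38),(-75,-95,38))):
    p=(proj(c,[org+G@np.array(s)/1000,org+G@np.array(e)/1000])-[x,y])*6
    cv2.line(a,*[tuple(map(int,q)) for q in p],(0,0,255),1)
cv2.imwrite("pics/z15.png",a)
E
```

```text
t 16.5 p [ 0.569  -0.271   0.1619] xyaw 1.793555559082787 z [ 0.0015  0.0024 -1.    ] F [-0.8883  0.3029 -4.2009] g 0.016893284502720776 q [-0.4458  0.5343  0.2595  1.2957  0.0028  0.9023]
scene (160, 150) 2.1621621621621623
top (180, 115) 1.951219512195122
t 16.6 p [ 0.5688 -0.2708  0.1622] xyaw 1.7937915201308257 z [ 0.0018  0.0022 -1.    ] F [-0.641   0.0079 -4.1939] g 0.016795232808316688 q [-0.4456  0.5333  0.2587  1.2955  0.0027  0.9022]
[[-0.1097 -0.0058]] [-0.0028 -0.0059  0.0823  0.0022 -0.0017  0.0038]
```

View pics/z15.png

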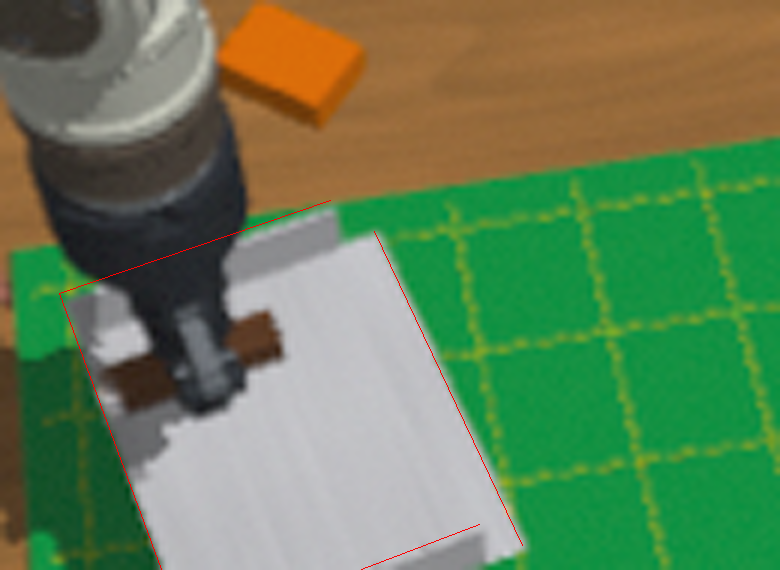

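Request:
apply_moves(
  plan=[0, -0.001, 0.006, 0.002, 0, 0, -0.001, -0.002, 0.018, 0.002, 0, 0, -0.002, -0.003, 0.034, 0.002, 0, 0, -0.002, -0.004, 0.05, 0.002, 0, 0, -0.003, -0.005, 0.062, 0.002, -0.001, 0.003, -0.003, -0.006, 0.069, 0.002, -0.001, 0.003, -0.003, -0.006, 0.073, 0.002, -0.001, 0.003, -0.003, -0.006, 0.075, 0.002, -0.001, 0.003, -0.003, -0.006, 0.077, 0.002, -0.001, 0.003, -0.003, -0.006, 0.079, 0.002, -0.001, 0.003, -0.003, -0.006, 0.081, 0.002, -0.001, 0.003, -0.003, -0.006, 0.081, 0.002, -0.001, 0.003],
)

```text
clock: 17.6
eef_pos: [0.5636, -0.2766, 0.081]
tool_rot: [0.626, 0.78, 0.0, 0.0]
ft_force: [0.7, -0.2, -5.3]
grip_width: 0.0169
```

```bash
python3 snap.py 16; python3 - <<'E'
from mv import *
o=st(); print(rel(lip(-.1124,0,.0798),Rt(1.79),o))
E
```

```text
t 17.6 p [ 0.5636 -0.2766  0.081 ] xyaw 1.788672061060633 z [ 0.0005  0.0003 -1.    ] F [ 0.669  -0.1504 -5.3402] g 0.016857575014453823 q [-0.4564  0.5865  0.1289  1.1129  0.0005  0.8965]
scene (160, 150) 2.1621621621621623
top (180, 115) 1.951219512195122
t 17.7 p [ 0.5636 -0.2766  0.0811] xyaw 1.7886097735572069 z [ 0.0005  0.0003 -1.    ] F [-0.6214 -0.7351 -4.5845] g 0.01674168435456471 q [-0.4565  0.5863  0.1291  1.1132  0.0005  0.8965]
[ 0.0019  0.0006  0.0013  0.0006 -0.0002 -0.0014]
```

Still hanging (−4.6 N), about 1.3 mm up. Creeping down.

Request:
apply_moves(
  plan=[0, 0, 0.0007, 0, 0, 0, 0, 0, 0.0014, 0, 0, 0, 0, 0, 0.002, 0, 0, 0, 0, 0, 0.002, 0, 0, 0],
)

```text
clock: 18.03
eef_pos: [0.5637, -0.2765, 0.0798]
tool_rot: [0.626, 0.78, 0.0, 0.0]
ft_force: [-0.7, 1.5, 1.9]
grip_width: 0.0169
```

```bash
python3 - <<'E'
from mv import *
o=st()
E
```

```text
t 18.0333 p [ 0.5637 -0.2765  0.0798] xyaw 1.788720544414198 z [ 0.0011  0.0001 -1.    ] F [-0.6588  1.5067  1.8541] g 0.016864844771524987 q [-0.4564  0.5871  0.1269  1.1096  0.0006  0.8965]
```

On the mat with light contact (+1.9 N). Releasing, then rising.

Request:
apply_moves(
  plan=[0, 0, 0, 0, 0, 0, 0, 0, 0, 0, 0, 0, 0, 0, 0, 0, 0, 0, 0, 0, 0, 0, 0, 0, 0, 0, 0, 0, 0, 0, 0, 0, 0, 0, 0, 0],
  grip=0.06,
)

```text
clock: 18.53
eef_pos: [0.5636, -0.2766, 0.0788]
tool_rot: [0.626, 0.78, 0.0, -0.0]
ft_force: [0.1, 0.3, 0.1]
grip_width: 0.0597
```

Request:
apply_moves(
  plan=[0, 0, -0.01, 0, 0, 0, 0, 0, -0.03, 0, 0, 0, 0, 0, -0.06, 0, 0, 0, 0, 0, -0.1, 0, 0, 0, 0, 0, -0.13, 0, 0, 0, 0.04, 0, -0.15, 0, 0, 0, 0.08, 0.01, -0.16, 0, 0, 0, 0.12, 0.01, -0.16, 0, 0, 0, 0.16, 0.01, -0.16, 0, 0, 0, 0.2, 0.01, -0.16, 0, 0, 0, 0.22, 0.01, -0.16, 0, 0, 0, 0.22, 0.01, -0.16, 0, 0, 0],
)

```text
clock: 19.53
eef_pos: [0.5247, -0.0556, 0.2404]
tool_rot: [0.624, 0.782, 0.001, -0.0]
ft_force: [0.4, -0.8, 0.9]
grip_width: 0.0599
```

```bash
python3 snap.py 17; python3 - <<'E'
from h import *
for n in("scene","top"):
    c=load(n+"17.npz"); cv2.imwrite(f"pics/full17{n}.png",c["pixels"][...,::-1])
E
```

```text
t 19.5333 p [ 0.5247 -0.0556  0.2404] xyaw 1.7942637199249785 z [ 0.0011  0.0017 -1.    ] F [ 0.4188 -0.7791  0.8916] g 0.05986343297481274 q [-0.1066  0.2914  0.0966  1.375   0.0018  1.2407]
scene (160, 150) 2.1621621621621623
top (180, 115) 1.951219512195122
```

View pics/both17.png

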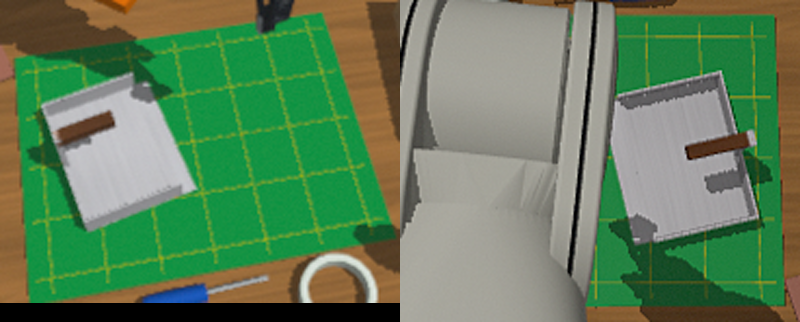

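View pics/full17scene.png

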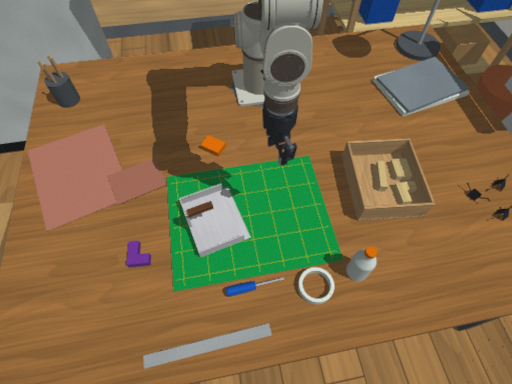

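View pics/full17top.png

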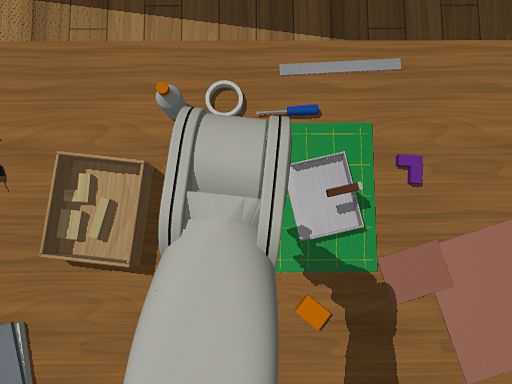

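The scoop is empty and flat on the mat at (214,218) in the scene view. The three offcuts are in the box at (383,175), (398,168) and (404,191), and everything else is where it started. Handing in.

```bash
python3 -c "
from workcell import bot
print(bot.job_done())"
```

```text
the job is handed in; nothing more can be done
None
```

The job is done and handed in at about 19.6 s of the 66 s allowed. I swept the block and then the ell up the ramp with the two fingertips. Then I lifted the scoop by its handle with all three aboard, tipped it 40° over the box, and set it back on the mat almost exactly where it had been.

**Last checks:**
- **Offcuts:** both camera views show all three in the box.
- **Scoop:** empty and flat on the mat. The wrist force went from about −5.6 N loaded to about −4.2 N after tipping, and to about 0 at release.
- **Other objects:** the glue, awl, tape and both look-alikes look unmoved by eye. I did not re-measure them.
- **Gripper:** clear of everything.

**Closest margin:** joint 4 read 2.1486 rad against its 2.15 limit while I raised the tipped scoop. I levelled it at once, and no reading was over the limit.

No checks failed. The two cameras differed by up to about 6 mm on positions, so I used averages.

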